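# Torque the centrifuge rotor nut to the click

### The arm

A 6-joint arm with a two-finger parallel gripper is mounted at the origin on the work surface. World frame = base frame: x ahead of the robot, y to its left, z up, the work surface at z = 0. Lengths are in mm, angles in rad, forces in N, time in s.
With the tool pointing down it reaches from about 375 to 900 mm from the base axis. Payload 3.1 kg.
Tool frame: the origin (TCP) lies midway between the tips of the shut fingers; the grasp point (between the pads) lies 19 mm behind it; z points along the fingers, y is the line along which they close (so a half turn about z gives the same grasp; the last joint's range is limited). The gripper opens to 87 mm and grips with 3 to 60 N. Pads are 19 mm wide; open, the fingers measure 117 mm over their backs; the gripper's body (75 mm by 190 mm) begins 51 mm behind the grasp point.
Start: joints at [1.149, 0.527, 1.433, -0, 1.181, -0.178], TCP at [150.223, 606.654, 222.548] pointing down, gripper open.
Joint ranges: [-3.08, 3.08], [-0.75, 2.2], [0.22, 2.44], [-1.43, 4.57], [0, 2.65], [-2.85, 2.85]. Speed limits (rad/s): [2.79, 2.79, 3.14, 3.14, 3.14, 3.14].

### API

Orientations are given as a rotation vector (axis times angle).
In Python, from station import arm gives the robot as it stands.
- The arm moves only by the tool send_rows, never from a script. Its argument "deltas" is one flat list of numbers, 5 for each row, row after row: the closure, from 0 (fully open) to 1 (shut), then the shift along the world's x, y, z in mm, then the turn about the world's z in rad. In form: [jaw, dx, dy, dz, yaw, jaw, dx, dy, dz, yaw, ...]. A call has exactly 5 rows; each row shifts and turns the commanded pose from where the row before left it; what a row does not reach is not made up. A row lasts 1/12 s, in which the tool goes at most 41.7 mm and 7.16 degrees, less where a joint would pass 70% of its speed; a pose out of reach is approached as far as the arm can. A call is refused whole if a number of a shift passes 41.7 or a number of a turn 0.125, either way. A call with a gripper value outside its range is refused whole. The fingers move at their own pace and stop on an object; "force" is the grip in N (left out, the last holds). Time passes only in rows, so rows that do not move let the fingers close, or fill a call up. It gives the time, the measured TCP pose, the force, the opening and the grip force at its end, in the units of the state.
- arm.read_state(): the state, without advancing time (a new reading comes with each control period).
- arm.read_camera(name): name is "scene" or "top" or "wrist"; returns (picture, depth): 420x560x3 uint8, blue, green, red; 420x560 float32, mm along the optical axis (not along the pixel's ray), 0 where there is no reading.
- arm.camera_model(name): a dict with "fovy" (degrees; the focal length in pixels is half the picture's height over the tangent of half this angle, whatever the lens; pixels are square), "cx", "cy" (the principal point, pixels), "rvec" (rotation vector, rad) and "tvec" (3), from world to camera coordinates, as OpenCV has them. Camera axes: x right, y down, z forward; pixel columns grow to the right and rows downward; lengths in mm; the calibration is good to about 2 mm. A picture is of the moment at which its call begins: read the wrist's pose just before it. camera_model takes no time and is no camera call; for the wrist camera it gives the pose at the moment of the call.
- arm.sign_off(): hands the job in; it is judged then, once.
Trained networks look in the newest picture that a camera, given by its name, has taken for a name from the list of things; names that differ only in an ending like _2 or _b are one class to them, and where a whole thing is asked for, a point or a joint stands for the part that bears it (a point fixed in the world has none). Each returns a list of dicts, best first, with "conf" (0 to 1); they miss things now and then, are a little off and sometimes report something else, mostly with a low value. They report only what shows in the picture. A call takes as long as a camera call. They do not tell look-alikes from the thing itself.
- arm.cut_out(camera, name): "mask" (420x560 bool, what is visible of it) and "rect" ([left, top, right, bottom] in pixels, round what is visible of it).
The state is a dict: "t": time; "q": joint angles; "qvel": joint speeds; "effort": joint torques, N m; "ee_pos": TCP position; "eef_rot": TCP orientation; "force": force on the tool from outside, world axes, zero at the start; "moment": the same for the moment, N m; "finger_gap": finger opening in mm; "finger_force": force on a finger pad.
Only numpy, scipy, OpenCV 4.12 (cv2) and the standard library are available. Lean on these libraries where they do the work, as an engineer would, in place of code of your own. Each camera call takes 0.05 s, during which the arm holds its last target. There are 200 camera calls.

### The job

Tighten the brass rotor nut in the open centrifuge with the yellow click torque driver from its blue stand: seat the socket fully home on the nut, turn it clockwise until the driver breaks over with a click, and stop at once, without forcing the handle on to the end of its break-over travel. Then put the driver back upright in its stand, let go, and leave everything else on the bench where it is.

Things in the scene. Friction and masses are not known exactly. Their poses are not given: they have to be found in the camera images.
- driver: click torque driver, 0.3 kg, 163 mm long, standing upright in the stand. Origin: centre of the socket's open mouth, its lowest point; z runs up its axis. From the mouth up: steel socket to 34 mm, 12 mm thick shank to 74 mm, dark head 38 mm across to 92 mm, round yellow handle 44 mm across from 93 to 163 mm (top); it takes a firm grip to turn it against 0.5 N m
- socket_mouth (a point): same point as the driver's origin: centre of the open mouth of its hex socket, 23.6 mm across flats inside, 24 mm deep, 36.5 mm across the outside corners; its mouth is chamfered by 1 mm. On the nut's hexagon it has up to 0.3 rad of free play before it drives
- handle_mid (a point): middle of the handle, on the axis, 130 mm above the mouth; turns with the handle. Clockwise from above, handle and socket turn as one up to about 0.5 N m; then it breaks over: the handle runs ahead, torque falling to 0.3 N m in 0.1 rad and below 0.2 N m in 0.2 rad, to a hard stop at 0.30 rad, which would overtighten. Let go, it springs back. Counter-clockwise it is rigid
- nut_top (a point): top of the brass rotor nut, on the vertical rotor axis; a fixed point of the centrifuge: its axes do not show how the nut is turned. From here down: a 6 mm rounded dome (10 mm across on top, 21.6 mm at its foot: it guides the socket at any turn), then a 12 mm hexagon, 22 mm across flats
- nut_seat (a point): rotor hub face at the foot of the nut, on its axis, 18 mm below the nut's top: the mouth of the seated socket rests here. The nut's angle varies; the socket drops over the hexagon only within about 8 deg of a fit (every 60 deg), else it rests on its shoulder, about 10 mm higher. The nut is finger-tight, drags at 0.28 N m or more, and needs 0.2 to 0.8 rad clockwise to the click; the rotor is locked
- centrifuge: white bench centrifuge, fixed, 300 x 270 mm, 180 mm high. Origin: centre of its underside. Its front panel faces its -x; the open lid, hinged along its +x edge, leans back and reaches 0.45 m up. In the round open bowl, 200 mm across, the aluminium rotor carries the nut on the origin's axis, the nut's top 37 mm below the bowl's rim
- driver_stand: blue stand block on a steel foot (foot 100 x 100 mm; 62 mm high with its funnel), fixed. Origin: centre of its underside
- stand_hole (a point): centre of the mouth of the stand's round hole, 41 mm across, 42 mm deep, in the stand's block, 50 mm above the bench; round it a blue funnel flares to 53 mm across, 12 mm higher. The driver's socket stands on the hole's floor
- rotor_lid: bystander: flat aluminium rotor lid, 140 mm across, 6 mm thick with a black knob, lying on the bench
- screwdriver: bystander: red-handled screwdriver, 190 mm long, lying on the bench
- tube_rack: bystander: white tube rack, 110 x 200 mm, with capped tubes to 96 mm high
- reagent_bottle: bystander: amber bottle, 64 mm across, 150 mm high
- pen_pot: bystander: black pot with pens, 68 mm across, to 135 mm high
- petri_dish: bystander: clear dish, 90 mm across, 14 mm high
Not all that is in view belongs to the job. What is shaped like the driver but green or purple is not meant.

How it is judged:
By the outcome, as a careful person would: the job done as asked, in the order asked, and still so for the second after the job is handed in, with the robot touching nothing.
It also fails if it takes over 72 s, if anything falls off the work surface, if the arm or the gripper's body presses on something with over 40 N, if the wrist force passes 120 N, or if a joint passes its speed limit or range.

## Working session

There is one attempt and no reset: what is moved stays moved. The work goes in short steps, Python scripts to look and compute and a tool call to move; the robot and the scene stay as the last step left them, time stands still between calls to the robot, and variables do not carry over. Pictures are saved under pics/ and viewed, at most 10 in all, crops included, and the job is handed in when it is done.

Besides the shell and the picture viewer there is one more tool, called after "Request:" as name(argument=value, ...) on one line, values as JSON. send_rows: Moves the arm, as the interface text tells. Its arguments: {"type":"object","properties":{"deltas":{"type":"array","items":{"type":"number"}},"force":{"type":"number"}},"required":["deltas"]}

```bash
mkdir -p pics; cat > h.py <<'E'
import numpy as np, cv2
from station import arm
def cam(n):
    m=arm.camera_model(n); R=cv2.Rodrigues(np.array(m["rvec"],float))[0]; t=np.array(m["tvec"],float)
    return R,t,210/np.tan(np.radians(m["fovy"])/2),m["cx"],m["cy"]
def pts(n,depth,mask,c=None):
    R,t,f,cx,cy=c or cam(n); v,u=np.nonzero(mask&(depth>0)); z=depth[v,u]
    return (np.c_[(u-cx)/f*z,(v-cy)/f*z,z]-t)@R
def proj(n,p,c=None):
    R,t,f,cx,cy=c or cam(n); q=np.atleast_2d(p)@R.T+t
    return q[:,:2]/q[:,2:]*f+[cx,cy]
E
python3 - <<'E'
from h import *
ims=[]
for n in ("scene","top"):
    im,d=arm.read_camera(n); cv2.imwrite(f"pics/{n}0.png",im); np.save(n+"_d.npy",d); ims.append(im)
    for k in ("driver","driver_stand","centrifuge","nut_top"):
        try:
            for r in arm.cut_out(n,k)[:3]:
                p=pts(n,d,r["mask"]); print(n,k,round(r["conf"],2),np.round(r["rect"]),len(p),np.round(np.median(p,0)),np.round(np.percentile(p,2,0)),np.round(np.percentile(p,98,0)))
        except Exception as e: print(n,k,e)
print(arm.read_state())
for n in("scene","top","wrist"): print(arm.camera_model(n))
E
```

```text
scene driver 0.69 [240. 231. 258. 270.] 552 [ 488. -214.  145.] [ 467. -225.   40.] [ 505. -184.  176.]
scene driver 0.68 [260. 270. 281. 319.] 690 [ 566. -316.  126.] [ 544. -326.    8.] [ 583. -288.  167.]
scene driver 0.58 [159. 230. 182. 276.] 538 [ 272. -242.  131.] [ 252. -252.   14.] [ 286. -219.  168.]
scene driver_stand 0.97 [231. 251. 272. 294.] 965 [ 485. -234.   48.] [ 431. -253.    2.] [ 526. -161.   65.]
scene centrifuge 0.63 [262.  42. 359. 241.] 15900 [572. 210. 184.] [438. -56.  31.] [723. 331. 439.]
scene nut_top 0.81 [261.  40. 360. 238.] 16089 [573. 211. 184.] [438. -56.  30.] [724. 332. 441.]
top driver 0.89 [382. 188. 404. 205.] 341 [ 559. -298.  160.] [ 542. -346.   -0.] [ 586. -282.  169.]
top driver 0.86 [359. 293. 379. 312.] 303 [ 268. -226.  162.] [ 239. -250.   -0.] [ 286. -209.  169.]
top driver 0.82 [350. 210. 369. 229.] 252 [ 481. -199.  171.] [ 464. -222.   38.] [ 504. -181.  177.]
top driver_stand 0.82 [341. 209. 370. 242.] 721 [ 470. -185.   50.] [ 439. -244.    5.] [ 533. -154.   65.]
top driver_stand 0.34 [353. 219. 371. 228.] 256 [ 483. -200.  171
[... 797 characters left out ...]
ment': array([-0.03482646,  0.01646691,  0.0580554 ]), 'finger_force': 0.0, 'finger_gap': 86.73248478308845}
{'fovy': 48.69875834634531, 'cx': 276.92024985495294, 'cy': 207.81961697820955, 'rvec': array([ 2.33460354,  0.26586208, -0.12245847]), 'tvec': array([-492.84028351,  -15.83478499, 1523.56629334])}
{'fovy': 47.029741642584284, 'cx': 289.3972351600762, 'cy': 210.68557327053668, 'rvec': array([ 2.17099283, -2.12766027,  0.10591727]), 'tvec': array([  -7.83722392,  525.50438563, 1442.69816885])}
{'fovy': 58.03754890877532, 'cx': 273.853547298202, 'cy': 213.92862460680158, 'rvec': array([-2.30114637, -1.80114703, -0.24093742]), 'tvec': array([-624.48823996,  -31.96607922,  390.38008085])}
```

```bash
python3 -c "
import cv2,numpy as np
a=cv2.imread('pics/scene0.png');b=cv2.imread('pics/top0.png')
o=np.hstack([cv2.resize(a[20:340,140:380],(400,533)),cv2.resize(b[100:340,120:420],(400,320)).copy() if 0 else cv2.copyMakeBorder(cv2.resize(b[100:340,120:420],(400,320)),0,213,0,0,0)])
cv2.imwrite('pics/c1.png',o)"
```

```text
(no output)
```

View pics/c1.png

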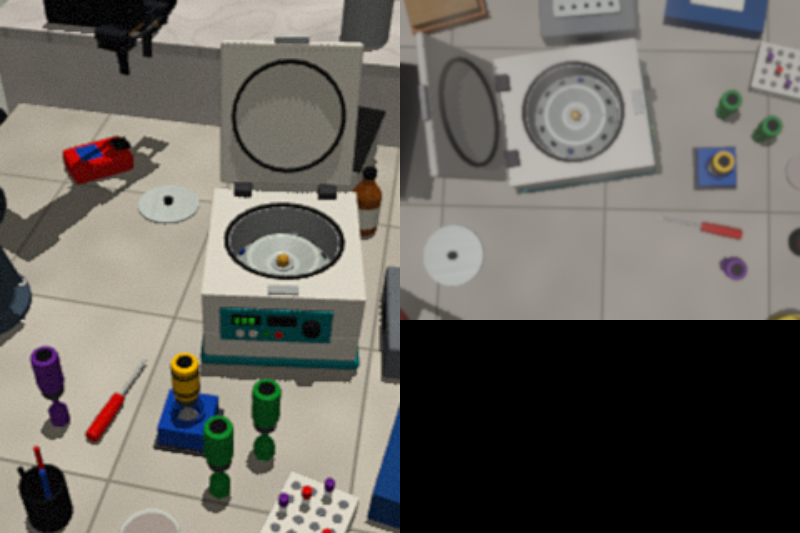

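View pics/top0.png

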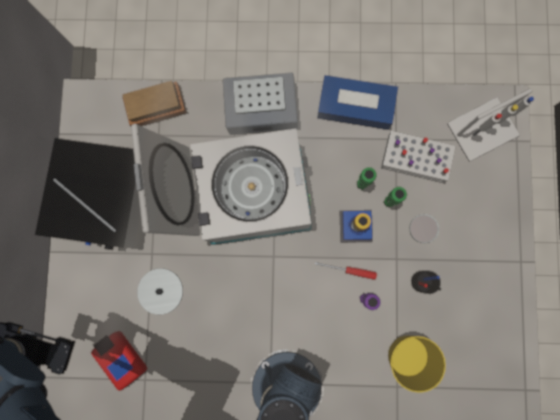

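The top view shows the yellow driver in the blue stand at about (362,221), the centrifuge with its brass nut at (251,186), and its lid towards image left (+y). The decoys are green at (368,177) and (397,196) and purple at (372,301).

```bash
python3 - <<'E'
from h import *
for n,boxes in (("top",((335,200,380,245),(235,170,268,202))),("scene",((225,225,275,300),(290,160,330,190)))):
    im=cv2.imread(f"pics/{n}0.png"); d=np.load(n+"_d.npy"); hsv=cv2.cvtColor(im,cv2.COLOR_BGR2HSV)
    y=cv2.inRange(hsv,(12,110,60),(32,255,255))>0; 
    for b in boxes:
        m=np.zeros_like(y); m[b[1]:b[3],b[0]:b[2]]=y[b[1]:b[3],b[0]:b[2]]
        v,u=np.nonzero(m); p=pts(n,d,m)
        if not len(u): continue
        print(n,b,len(u),u.mean(),v.mean(),(u.min(),u.max(),v.min(),v.max()),np.round(np.median(p,0),1),np.round(p.min(0)),np.round(p.max(0)))
        c=cam(n); zz=167 if b is boxes[0] else 140
        t=p[p[:,2]>(150 if b is boxes[0] else 0)]; print("  top pts",t.mean(0).round(1),t.min(0).round(1),t.max(0).round(1))
    # centrifuge body top face
    if n=="top":
        r=arm.read_camera("top") and arm.cut_out("top","centrifuge")[0]["mask"]; p=pts(n,d,r); q=p[(p[:,2]>172)&(p[:,2]<190)]
        print(cv2.minAreaRect(q[:,:2].astype(np.float32)), np.median(q[:,2]))
        r=arm.cut_out("top","driver_stand")[0]["mask"]; p=pts(n,d,r); q=p[(p[:,2]<75)]
        print(cv2.minAreaRect(q[:,:2].astype(np.float32)))
E
```

```text
top (335, 200, 380, 245) 151 361.4503311258278 221.7086092715232 (np.int64(354), np.int64(369), np.int64(214), np.int64(229)) [ 480.7 -197.7  170.8] [ 464. -220.  139.] [ 504. -180.  178.]
  top pts [ 482.5 -199.4  170. ] [ 463.6 -220.5  150. ] [ 503.8 -180.1  178.3]
((582.8126220703125, 111.96234893798828), (271.7303771972656, 301.7818298339844), 9.450896263122559) 181.4223508048022
((487.3932189941406, -202.88424682617188), (103.7575912475586, 100.19990539550781), 1.2948124408721924)
scene (225, 225, 275, 300) 326 250.83435582822085 245.73312883435582 (np.int64(242), np.int64(259), np.int64(231), np.int64(260)) [ 489.8 -216.9  158.6] [ 457. -225.    3.] [506. -45. 178.]
  top pts [ 486.9 -208.4  169.8] [ 464.8 -225.4  150.4] [ 506.2 -180.9  177.5]
scene (290, 160, 330, 190) 44 309.29545454545456 175.8181818181818 (np.int64(306), np.int64(312), np.int64(172), np.int64(179)) [583.1 105.6 139.9] [573.  99. 122.] [592. 115. 149.]
  top pts [583.  105.9 137.9] [573.   99.2 122.3] [591.7 114.7 148.9]
```

```bash
python3 - <<'E'
from h import *
R,t,f,cx,cy=cam("wrist"); C=-R.T@t; s=arm.read_state(); T=cv2.Rodrigues(s["eef_rot"])[0]
print("cam",C,"in tool",T.T@(C-s["ee_pos"]),"axis in tool",T.T@R[2], "cam xaxis tool",T.T@R[0]); print(T)
E
```

```text
cam [ 80.29639806 623.52956075 385.00957173] in tool [  71.92701319   -0.41221968 -162.41977464] axis in tool [-2.63060445e-01  9.87558398e-06  9.64779354e-01] cam xaxis tool [2.01955679e-04 9.99999979e-01 4.48299052e-05]
[[-9.70670447e-01  2.40413983e-01 -7.92600270e-06]
 [ 2.40413983e-01  9.70670447e-01  2.02947139e-05]
 [ 1.25726696e-05  1.77939572e-05 -1.00000000e+00]]
```

Request:
send_rows(deltas=[0,20,-35,25,0,0,24,-32,25,0,0,24,-32,25,0,0,24,-32,25,0,0,15,-36,20,0])

```text
t: 1.07
ee_pos: [247.7, 456.6, 331.4]
eef_rot: [0.38, 3.116, 0.004]
force: [1.0, 1.4, 0.8]
finger_gap: 86.9
finger_force: 0.0
```

Request:
send_rows(deltas=[0,10,-38,0,0,0,10,-38,0,0,0,10,-38,0,0,0,15,-37,0,0,0,20,-36,0,0])

```text
t: 1.48
ee_pos: [309.7, 268.1, 330.1]
eef_rot: [0.378, 3.119, 0.0]
force: [0.4, -0.5, 0.4]
finger_gap: 87.2
finger_force: 0.0
```

Request:
send_rows(deltas=[0,10,-39,0,0,0,15,-37,0,0,0,20,-33,0,0,0,28,-25,0,0,0,37,-8,0,0])

```text
t: 1.9
ee_pos: [419.7, 124.6, 330.2]
eef_rot: [-0.386, -3.117, 0.002]
force: [0.1, 0.8, 0.1]
finger_gap: 86.8
finger_force: 0.0
```

Request:
send_rows(deltas=[0,40,0,-10,0,0,40,0,-10,0,0,40,0,-10,0,0,31,0,-10,0,0,0,0,0,0])

```text
t: 2.32
ee_pos: [577.0, 126.9, 286.8]
eef_rot: [0.383, 3.117, -0.0]
force: [-0.0, 0.7, 0.3]
finger_gap: 87.1
finger_force: 0.0
```

Request:
send_rows(deltas=[0,0,0,0,0,0,0,0,0,0,0,0,0,0,0,0,0,0,0,0,0,0,0,0,0])

```text
t: 2.73
ee_pos: [570.8, 128.1, 290.8]
eef_rot: [0.38, 3.117, 0.0]
force: [-0.4, -0.4, 0.9]
finger_gap: 87.4
finger_force: 0.0
```

```bash
python3 - <<'E'
from h import *
c=cam("wrist"); im,d=arm.read_camera("wrist"); np.savez("nut.npz",im=im,d=d,R=c[0],t=c[1],k=c[2:])
print(arm.read_state()["ee_pos"],arm.read_state()["q"])
print(proj("wrist",[[583,111,143]],c))
cv2.imwrite("pics/w1.png",im)
E
```

```text
[571.00197224 128.11729164 290.77565064] [ 2.98851424e-02  4.01946524e-01  1.45231764e+00 -6.31574318e-06
  1.28605836e+00 -1.29855966e+00]
[[258.19130622 217.40370111]]
```

View pics/w1.png

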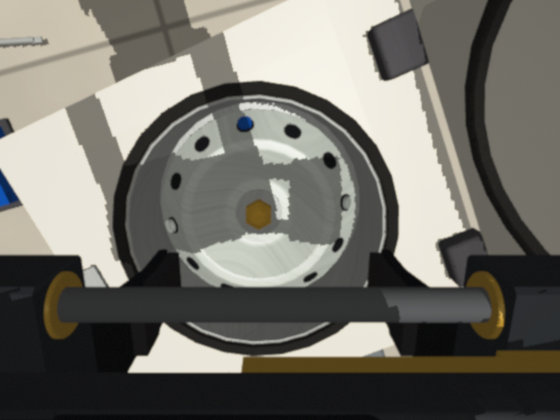

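The nut is at pixel (258,214), next to the projected guess of (258,217). Its hexagon is visible, so I'll fit its angle.

```bash
python3 - <<'E'
from h import *
z=np.load("nut.npz"); im,d=z["im"],z["d"]; c=(z["R"],z["t"],*z["k"])
hsv=cv2.cvtColor(im,cv2.COLOR_BGR2HSV); y=(cv2.inRange(hsv,(10,120,40),(35,255,255))>0); m=np.zeros_like(y); m[190:240,235:285]=y[190:240,235:285]
v,u=np.nonzero(m); print(len(u),u.mean(),v.mean()); p=pts("wrist",d,m,c); print(np.median(p,0),np.percentile(p[:,2],[5,50,95]))
from itertools import product
def hexm(x,yv,a,Z):
    r=11/np.cos(np.pi/6); A=a+np.arange(6)*np.pi/3
    o=[]
    for zz in Z: o.append(np.c_[x+r*np.cos(A),yv+r*np.sin(A),np.full(6,zz)])
    q=proj("wrist",np.vstack(o),c); h=cv2.convexHull((q*16).astype(np.int32)); M=np.zeros(m.shape,np.uint8); cv2.fillConvexPoly(M,h,1,shift=4); return M>0
best=[]
for x,yv,a in product(np.arange(576,590,.5),np.arange(104,118,.5),np.radians(np.arange(0,60,3))):
    M=hexm(x,yv,a,(125,137)); best.append(((M&m).sum()/(M|m).sum(),x,yv,np.degrees(a)))
best.sort(reverse=True)
for b in best[:8]: print(b)
E
```

```text
574 258.1184668989547 214.06271777003485
[580.44709288 111.58612594 141.12271753] [134.1804119  141.12271753 143.85428239]
(np.float64(0.8871715610510046), np.float64(583.5), np.float64(111.0), np.float64(45.0))
(np.float64(0.8871715610510046), np.float64(583.0), np.float64(111.0), np.float64(45.0))
(np.float64(0.8858024691358025), np.float64(582.5), np.float64(110.0), np.float64(45.0))
(np.float64(0.8830769230769231), np.float64(583.5), np.float64(110.0), np.float64(45.0))
(np.float64(0.8830769230769231), np.float64(582.5), np.float64(111.0), np.float64(45.0))
(np.float64(0.8790199081163859), np.float64(583.5), np.float64(110.5), np.float64(51.0))
(np.float64(0.8790199081163859), np.float64(583.5), np.float64(110.5), np.float64(42.0))
(np.float64(0.8776758409785933), np.float64(583.0), np.float64(111.0), np.float64(48.00000000000001))
```

Request:
send_rows(deltas=[0,-10,-40,0,0,0,-10,-40,0,0,0,-10,-40,-8,0,0,-10,-40,-8,0,0,-10,-40,-8,0])

```text
t: 3.2
ee_pos: [521.1, -72.4, 266.6]
eef_rot: [0.379, 3.117, -0.001]
force: [2.3, -0.1, -0.1]
finger_gap: 87.0
finger_force: 0.0
```

Request:
send_rows(deltas=[0,-12,-39,-8,0,0,-12,-39,-8,0,0,-12,-39,-8,0,0,0,-13,-2,0,0,0,0,0,0])

```text
t: 3.62
ee_pos: [485.4, -204.4, 239.9]
eef_rot: [0.388, 3.117, -0.001]
force: [0.8, -0.2, -0.2]
finger_gap: 87.4
finger_force: 0.0
```

Request:
send_rows(deltas=[0,0,0,0,0,0,0,0,0,0,0,0,0,0,0,0,0,0,0,0,0,0,0,0,0])

```text
t: 4.03
ee_pos: [486.3, -199.9, 240.3]
eef_rot: [0.377, 3.118, -0.0]
force: [0.1, -0.7, 0.6]
finger_gap: 87.0
finger_force: 0.0
```

```bash
python3 - <<'E'
from h import *
c=cam("wrist"); im,d=arm.read_camera("wrist"); np.savez("drv.npz",im=im,d=d,R=c[0],t=c[1],k=c[2:])
print(arm.read_state()["ee_pos"],arm.read_state()["q"])
print(proj("wrist",[[485,-202,171],[485,-202,50]],c))
hsv=cv2.cvtColor(im,cv2.COLOR_BGR2HSV); y=cv2.inRange(hsv,(15,120,60),(35,255,255))>0
p=pts("wrist",d,y,c); q=p[(p[:,2]>164)&(p[:,2]<180)&(np.hypot(p[:,0]-485,p[:,1]+202)<50)]
print(len(q),cv2.minEnclosingCircle(q[:,:2].astype(np.float32)),q.mean(0),np.median(q[:,2]))
b=(cv2.inRange(hsv,(100,120,40),(130,255,255))>0); p=pts("wrist",d,b,c); q=p[(p[:,2]>52)&(p[:,2]<75)]
if len(q): print(len(q),cv2.minAreaRect(q[:,:2].astype(np.float32)))
cv2.imwrite("pics/w2.png",im)
E
```

```text
[ 486.22476794 -200.09891677  240.2256373 ] [-6.03169360e-01  3.71896713e-01  1.65950749e+00  8.69522660e-05
  1.10985121e+00 -1.93301205e+00]
[[270.82905811 225.96391707]
 [271.82424877 188.43597291]]
2242 ((485.14013671875, -203.19873046875), 21.65679359436035) [ 482.74316399 -202.47173824  170.62336524] 170.8179223994792
891 ((423.0438232421875, -282.18792724609375), (310.3229675292969, 68.26668548583984), 59.1624641418457)
```

View pics/w2.png

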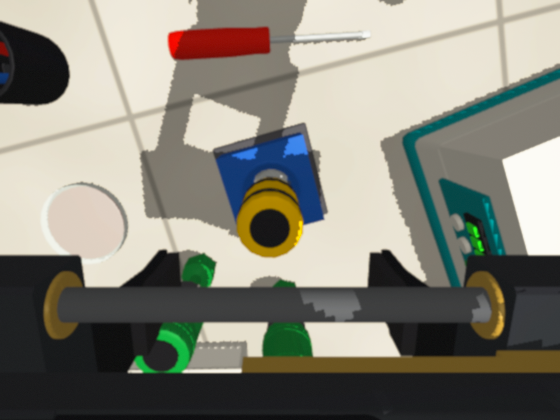

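The yellow driver's top is at pixel (270,228), which puts its axis at about (485,-203). The fingers straddle it and the green drivers stay clear, so I'll descend.

Request:
send_rows(deltas=[0,-1,-3,-20,0,0,0,0,-30,0,0,0,0,-30,0,0,0,0,-28,0,0,0,0,-10,0])

```text
t: 4.5
ee_pos: [483.0, -202.4, 118.8]
eef_rot: [-0.379, -3.113, -0.005]
force: [-0.3, -0.0, 0.1]
finger_gap: 87.5
finger_force: 0.0
```

Request:
send_rows(deltas=[0,0,0,0,0,0.3,0,0,0,0,1,0,0,0,0,1,0,0,0,0,1,0,0,0,0], force=60)

```text
t: 4.92
ee_pos: [485.8, -204.8, 123.5]
eef_rot: [0.38, 3.116, -0.002]
force: [-0.2, 0.6, -1.3]
finger_gap: 67.9
finger_force: 0.0
```

Request:
send_rows(deltas=[1,0,0,0,0,1,0,0,0,0,1,0,0,0,0,1,0,0,0,0,1,0,0,0,0])

```text
t: 5.33
ee_pos: [485.0, -204.3, 122.2]
eef_rot: [0.38, 3.118, -0.001]
force: [-0.4, -0.1, 1.5]
finger_gap: 43.4
finger_force: 59.9
```

Request:
send_rows(deltas=[1,0,0,20,0,1,0,0,40,0,1,0,0,40,0,1,0,0,40,0,1,0,0,40,0])

```text
t: 5.75
ee_pos: [483.9, -203.5, 302.9]
eef_rot: [-0.38, -3.116, -0.002]
force: [1.7, -0.5, -3.3]
finger_gap: 42.8
finger_force: 60.0
```

Request:
send_rows(deltas=[1,5,30,30,0,1,12,39,0,0,1,12,39,0,0,1,12,39,0,0,1,12,39,0,0])

```text
t: 6.17
ee_pos: [537.1, -17.1, 330.6]
eef_rot: [-0.382, -3.117, -0.0]
force: [1.4, -1.4, -2.9]
finger_gap: 43.2
finger_force: 60.0
```

Request:
send_rows(deltas=[1,12,39,0,0,1,12,39,0,0,1,12,35,0,0,1,9,16,0,0,1,0,0,0,0])

```text
t: 6.58
ee_pos: [583.3, 114.4, 329.8]
eef_rot: [-0.373, -3.118, -0.003]
force: [0.7, -1.3, -2.6]
finger_gap: 43.6
finger_force: 60.0
```

Request:
send_rows(deltas=[1,0,0,0,0,1,0,0,0,0,1,0,0,0,0,1,0,0,0,0,1,0,0,0,0])

```text
t: 7.0
ee_pos: [582.5, 109.0, 331.3]
eef_rot: [-0.383, -3.118, 0.0]
force: [0.5, 0.4, -2.8]
finger_gap: 43.7
finger_force: 60.0
```

```bash
python3 - <<'E'
from h import *
c=cam("wrist"); im,d=arm.read_camera("wrist"); im2,_=arm.read_camera("scene"); s=arm.read_state()
print(s["ee_pos"],s["q"],s["force"],s["moment"],s["finger_gap"])
cv2.imwrite("pics/w3.png",np.hstack([cv2.resize(im,(400,300)),cv2.resize(im2[40:280,200:400],(400,480))[:300]]))
E
```

```text
[582.67363452 109.28326811 331.37147513] [-2.93669389e-03  3.79703789e-01  1.37411848e+00 -2.02142551e-05
  1.38770505e+00 -1.32962004e+00] [-0.03354049  0.51904662 -1.98557897] [0.04262195 0.03341961 0.02128481] 43.076261932030995
```

View pics/w3.png

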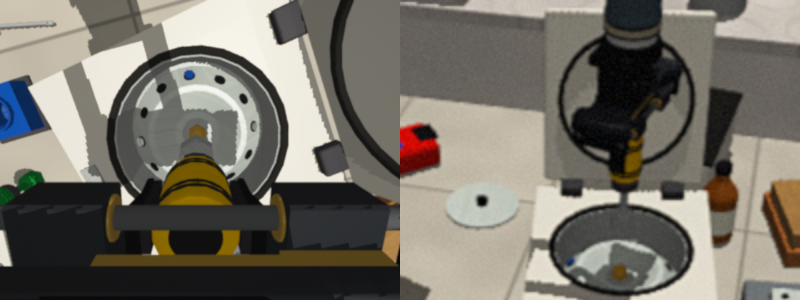

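The driver is held upright over the nut. In the wrist view the socket tip sits just above the brass nut at (196,132). I'll lower it.

Request:
send_rows(deltas=[1,0.3,1,-25,0,1,0,0,-25,0,1,0,0,-15,0,1,0,0,0,0,1,0,0,0,0])

```text
t: 7.52
ee_pos: [582.7, 110.8, 265.8]
eef_rot: [-0.381, -3.117, 0.0]
force: [0.3, 1.5, -1.7]
finger_gap: 43.1
finger_force: 60.0
```

Request:
send_rows(deltas=[1,0,0,-4,0,1,0,0,-4,0,1,0,0,-4,0,1,0,0,0,0,1,0,0,0,0])

```text
t: 7.93
ee_pos: [583.1, 111.1, 254.4]
eef_rot: [0.38, 3.118, -0.0]
force: [-0.8, -0.5, -3.5]
finger_gap: 43.0
finger_force: 60.0
```

Request:
send_rows(deltas=[1,0,0,-2,0,1,0,0,-2,0,1,0,0,-1,0,1,0,0,0,0,1,0,0,0,0])

```text
t: 8.35
ee_pos: [583.0, 111.1, 249.1]
eef_rot: [-0.38, -3.118, 0.0]
force: [-0.0, -0.1, -3.2]
finger_gap: 43.2
finger_force: 60.0
```

Request:
send_rows(deltas=[1,0,0,-1,0,1,0,0,-1,0,1,0,0,0,0,1,0,0,0,0,1,0,0,0,0])

```text
t: 8.77
ee_pos: [582.8, 111.0, 247.0]
eef_rot: [-0.38, -3.118, 0.0]
force: [-1.1, -0.1, -3.3]
finger_gap: 43.3
finger_force: 60.0
```

Request:
send_rows(deltas=[1,0,0,-1,0,1,0,0,-1,0,1,0,0,0,0,1,0,0,0,0,1,0,0,0,0])

```text
t: 9.18
ee_pos: [582.8, 111.0, 245.0]
eef_rot: [-0.38, -3.118, 0.0]
force: [-0.1, -0.8, -3.0]
finger_gap: 43.1
finger_force: 60.0
```

Request:
send_rows(deltas=[1,0,0,-1,0,1,0,0,-1,0,1,0,0,0,0,1,0,0,0,0,1,0,0,0,0])

```text
t: 9.6
ee_pos: [582.9, 111.1, 243.1]
eef_rot: [-0.38, -3.118, 0.0]
force: [-0.4, -0.4, -3.2]
finger_gap: 43.3
finger_force: 60.0
```

Request:
send_rows(deltas=[1,0,0,-1,0,1,0,0,-1,0,1,0,0,0,0,1,0,0,0,0,1,0,0,0,0])

```text
t: 10.02
ee_pos: [582.9, 111.0, 241.1]
eef_rot: [-0.38, -3.118, 0.0]
force: [-0.9, -1.4, -3.0]
finger_gap: 43.3
finger_force: 60.0
```

Request:
send_rows(deltas=[1,0,0,-1,0,1,0,0,-1,0,1,0,0,0,0,1,0,0,0,0,1,0,0,0,0])

```text
t: 10.43
ee_pos: [583.0, 111.1, 239.3]
eef_rot: [-0.38, -3.118, 0.0]
force: [-3.0, 0.1, -1.4]
finger_gap: 43.1
finger_force: 60.0
```

Request:
send_rows(deltas=[1,0,0,-1,0,1,0,0,-1,0,1,0,0,0,0,1,0,0,0,0,1,0,0,0,0])

```text
t: 10.85
ee_pos: [583.3, 111.1, 239.2]
eef_rot: [0.38, 3.117, -0.0]
force: [-4.3, -0.6, 7.1]
finger_gap: 43.6
finger_force: 60.0
```

Contact came with the mouth at z ≈ 125, the seat height, so the socket is fully home. I'll ease the pressure and turn clockwise, watching the moment.

Request:
send_rows(deltas=[1,-0.2,0,0.7,-0.02,1,0,0,0,-0.02,1,0,0,0,-0.02,1,0,0,0,-0.02,1,0,0,0,-0.02])

```text
t: 11.27
ee_pos: [583.3, 110.7, 239.2]
eef_rot: [0.537, 3.094, -0.001]
force: [-3.8, -1.4, 6.7]
finger_gap: 43.3
finger_force: 60.0
```

```bash
cat > m.py <<'E'
from h import *
s=arm.read_state(); T=cv2.Rodrigues(s["eef_rot"])[0]
print(s["t"],s["ee_pos"].round(1),"F",s["force"].round(1),"M",s["moment"].round(3),"yaw",round(float(np.arctan2(T[0,1],T[1,1])),4),"q6",s["q"][5].round(3),s["effort"][5].round(3))
E
python3 m.py
```

```text
11.2667 [583.3 110.7 239.2] F [-3.8 -1.4  6.7] M [-0.546  1.059  0.131] yaw 0.3438 q6 -1.227 -0.033
```

Request:
send_rows(deltas=[1,0,0,0,-0.02,1,0,0,0,-0.02,1,0,0,0,-0.02,1,0,0,0,-0.02,1,0,0,0,-0.02])

```text
t: 11.68
ee_pos: [583.0, 110.9, 239.1]
eef_rot: [0.691, 3.064, -0.001]
force: [-4.7, -1.4, 7.7]
finger_gap: 43.1
finger_force: 60.0
```

```bash
python3 m.py
```

```text
11.6833 [583.  110.9 239.1] F [-4.7 -1.4  7.7] M [-0.491  1.218  0.14 ] yaw 0.4438 q6 -1.127 -0.028
```

Request:
send_rows(deltas=[1,-0.5,0,0.3,-0.02,1,0,0,0,-0.02,1,0,0,0,-0.02,1,0,0,0,-0.02,1,0,0,0,-0.02])

```text
t: 12.1
ee_pos: [582.6, 111.0, 239.2]
eef_rot: [0.842, 3.026, -0.001]
force: [-3.8, -1.1, 6.6]
finger_gap: 43.1
finger_force: 60.0
```

```bash
python3 m.py
```

```text
12.1 [582.6 111.  239.2] F [-3.8 -1.1  6.6] M [-0.423  1.106  0.38 ] yaw 0.543 q6 -1.027 0.243
```

Request:
send_rows(deltas=[1,0,0,0,-0.015,1,0,0,0,-0.015,1,0,0,0,-0.015,1,0,0,0,-0.015,1,0,0,0,-0.015])

```text
t: 12.52
ee_pos: [582.6, 111.1, 239.2]
eef_rot: [0.954, 2.992, -0.0]
force: [-4.2, -1.6, 6.3]
finger_gap: 43.4
finger_force: 60.0
```

```bash
python3 m.py
```

```text
12.5167 [582.6 111.1 239.2] F [-4.2 -1.6  6.3] M [-0.382  1.086  0.412] yaw 0.6175 q6 -0.953 0.296
```

Request:
send_rows(deltas=[1,0,0,0,-0.015,1,0,0,0,-0.015,1,0,0,0,-0.015,1,0,0,0,-0.015,1,0,0,0,-0.015])

```text
t: 12.93
ee_pos: [582.5, 111.1, 239.2]
eef_rot: [1.066, 2.954, -0.0]
force: [-3.7, -1.0, 6.0]
finger_gap: 43.2
finger_force: 60.0
```

```bash
python3 m.py
```

```text
12.9333 [582.5 111.1 239.2] F [-3.7 -1.   6. ] M [-0.413  1.112  0.406] yaw 0.6925 q6 -0.878 0.318
```

Request:
send_rows(deltas=[1,0,0,0,-0.015,1,0,0,0,-0.015,1,0,0,0,-0.015,1,0,0,0,-0.015,1,0,0,0,-0.015])

```text
t: 13.35
ee_pos: [582.5, 111.2, 239.2]
eef_rot: [1.176, 2.912, -0.0]
force: [-4.3, -1.1, 6.4]
finger_gap: 43.4
finger_force: 60.0
```

```bash
python3 m.py
```

```text
13.35 [582.5 111.2 239.2] F [-4.3 -1.1  6.4] M [-0.33   1.143  0.455] yaw 0.7674 q6 -0.803 0.34
```

Request:
send_rows(deltas=[1,0,0,0,-0.015,1,0,0,0,-0.015,1,0,0,0,-0.015,1,0,0,0,-0.015,1,0,0,0,-0.015])

```text
t: 13.77
ee_pos: [582.5, 111.2, 239.2]
eef_rot: [1.284, 2.866, 0.0]
force: [-4.0, -1.6, 5.6]
finger_gap: 43.4
finger_force: 60.0
```

```bash
python3 m.py
```

```text
13.7667 [582.5 111.2 239.2] F [-4.  -1.6  5.6] M [-0.389  1.095  0.433] yaw 0.8423 q6 -0.728 0.355
```

Request:
send_rows(deltas=[1,0,0,0,-0.015,1,0,0,0,-0.015,1,0,0,0,-0.015,1,0,0,0,-0.015,1,0,0,0,-0.015])

```text
t: 14.18
ee_pos: [582.5, 111.3, 239.2]
eef_rot: [1.39, 2.816, 0.0]
force: [-3.9, -0.9, 5.4]
finger_gap: 43.4
finger_force: 60.0
```

```bash
python3 m.py
```

```text
14.1833 [582.5 111.3 239.2] F [-3.9 -0.9  5.4] M [-0.292  1.106  0.472] yaw 0.9172 q6 -0.653 0.383
```

Request:
send_rows(deltas=[1,0,0,0,-0.015,1,0,0,0,-0.015,1,0,0,0,-0.015,1,0,0,0,-0.015,1,0,0,0,-0.015])

```text
t: 14.6
ee_pos: [582.5, 111.4, 239.1]
eef_rot: [1.495, 2.762, 0.001]
force: [-3.1, 0.1, 5.7]
finger_gap: 43.1
finger_force: 60.0
```

```bash
python3 m.py
```

```text
14.6 [582.5 111.4 239.1] F [-3.1  0.1  5.7] M [-0.252  1.116  0.556] yaw 0.9922 q6 -0.578 0.406
```

Request:
send_rows(deltas=[1,0,0,0,-0.015,1,0,0,0,-0.015,1,0,0,0,-0.015,1,0,0,0,-0.015,1,0,0,0,0])

```text
t: 15.02
ee_pos: [582.5, 111.4, 239.1]
eef_rot: [1.577, 2.716, 0.001]
force: [-4.4, -0.4, 5.7]
finger_gap: 43.2
finger_force: 60.0
```

```bash
python3 m.py
```

```text
15.0167 [582.5 111.4 239.1] F [-4.4 -0.4  5.7] M [-0.213  1.12   0.512] yaw 1.0521 q6 -0.518 0.541
```

Request:
send_rows(deltas=[1,0,0,0,-0.015,1,0,0,0,-0.015,1,0,0,0,-0.01,1,0,0,0,0,1,0,0,0,0])

```text
t: 15.43
ee_pos: [582.5, 111.4, 239.1]
eef_rot: [1.63, 2.685, 0.001]
force: [-4.0, -0.2, 5.9]
finger_gap: 43.5
finger_force: 60.0
```

```bash
python3 m.py
```

```text
15.4333 [582.5 111.4 239.1] F [-4.  -0.2  5.9] M [-0.213  1.139  0.566] yaw 1.0914 q6 -0.479 0.526
```

Request:
send_rows(deltas=[1,0,0,0,-0.015,1,0,0,0,-0.015,1,0,0,0,-0.01,1,0,0,0,0,1,0,0,0,0])

```text
t: 15.85
ee_pos: [582.6, 111.5, 239.2]
eef_rot: [1.684, 2.651, 0.001]
force: [-3.5, -0.2, 5.8]
finger_gap: 43.2
finger_force: 60.0
```

```bash
python3 m.py; python3 m.py
```

```text
15.85 [582.6 111.5 239.2] F [-3.5 -0.2  5.8] M [-0.272  1.123  0.386] yaw 1.132 q6 -0.438 0.422
15.85 [582.6 111.5 239.2] F [-3.5 -0.2  5.8] M [-0.272  1.123  0.386] yaw 1.132 q6 -0.438 0.422
```

Request:
send_rows(deltas=[1,0,0,0,-0.015,1,0,0,0,-0.015,1,0,0,0,0,1,0,0,0,0,1,0,0,0,0])

```text
t: 16.27
ee_pos: [582.6, 111.5, 239.1]
eef_rot: [1.724, 2.625, 0.002]
force: [-3.8, -0.8, 6.2]
finger_gap: 43.0
finger_force: 60.0
```

```bash
python3 m.py
```

```text
16.2667 [582.6 111.5 239.1] F [-3.8 -0.8  6.2] M [-0.183  1.126  0.324] yaw 1.1622 q6 -0.408 0.355
```

The torque peaked near 0.55 and is now falling, so the driver has broken over. I'll stop, back off within the free play and lift straight.

Request:
send_rows(deltas=[1,0,0,0,0.04,1,0,0,0,0.04,1,0,0,0,0.04,1,0,0,0,0.04,1,0,0,0,0.03])

```text
t: 16.68
ee_pos: [582.6, 111.3, 239.1]
eef_rot: [1.468, 2.777, 0.001]
force: [-3.9, -0.9, 5.6]
finger_gap: 42.7
finger_force: 60.0
```

```bash
python3 m.py
```

```text
16.6833 [582.6 111.3 239.1] F [-3.9 -0.9  5.6] M [-0.313  1.105 -0.108] yaw 0.9724 q6 -0.598 0.021
```

Request:
send_rows(deltas=[1,0,0,2,0,1,0,0,3,0,1,0,0,4,0,1,0,0,5,0,1,0,0,5,0])

```text
t: 17.1
ee_pos: [583.2, 111.2, 258.3]
eef_rot: [1.469, 2.776, 0.001]
force: [0.3, -0.2, -3.0]
finger_gap: 43.1
finger_force: 60.0
```

```bash
python3 m.py
```

```text
17.1 [583.2 111.2 258.3] F [ 0.3 -0.2 -3. ] M [-0.057  0.014  0.022] yaw 0.9734 q6 -0.597 -0.004
```

Request:
send_rows(deltas=[1,0,0,15,0,1,0,0,20,0,1,0,0,20,0,1,0,0,20,0,1,0,-10,0,0.05])

```text
t: 17.52
ee_pos: [585.8, 102.7, 340.4]
eef_rot: [1.39, 2.803, 0.012]
force: [0.6, -0.7, -2.7]
finger_gap: 43.1
finger_force: 60.0
```

Request:
send_rows(deltas=[1,-11,-35,0,0.09,1,-11,-37,0,0.09,1,-12,-37,0,0.09,1,-12,-37,0,0.09,1,-12,-37,0,0.09])

```text
t: 17.93
ee_pos: [524.6, -83.5, 335.4]
eef_rot: [0.727, 3.051, -0.001]
force: [1.6, 0.2, -3.3]
finger_gap: 43.4
finger_force: 60.0
```

Request:
send_rows(deltas=[1,-12,-37,0,0.09,1,-12,-37,0,0.09,1,-11,-33,0,0.05,1,-5,-15,0,0,1,0,0,0,0])

```text
t: 18.35
ee_pos: [484.3, -208.4, 335.3]
eef_rot: [0.388, 3.113, -0.007]
force: [0.2, 0.3, -3.4]
finger_gap: 43.3
finger_force: 60.0
```

Request:
send_rows(deltas=[1,0,0,-20,0,1,0,0,-30,0,1,0,0,-30,0,1,0,0,-30,0,1,0,0,0,0])

```text
t: 18.77
ee_pos: [482.0, -201.3, 219.1]
eef_rot: [-0.38, -3.111, -0.007]
force: [-1.8, 1.1, -3.3]
finger_gap: 43.1
finger_force: 60.0
```

```bash
python3 m.py; python3 - <<'E'
from h import *
im,d=arm.read_camera("wrist"); im2,_=arm.read_camera("scene")
cv2.imwrite("pics/w4.png",np.hstack([cv2.resize(im,(400,300)),cv2.resize(im2[190:310,190:350],(400,300))]))
E
```

```text
18.7667 [ 482.  -201.3  219.1] F [-1.8  1.1 -3.3] M [0.078 0.102 0.002] yaw 0.2429 q6 -1.938 -0.011
```

View pics/w4.png

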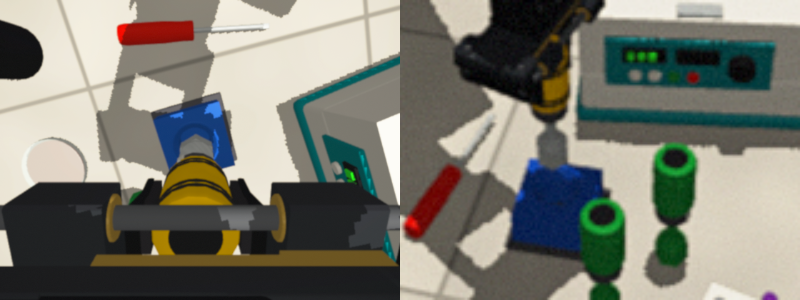

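The driver is above the blue stand, with the socket just over the funnel at (192,145). I'll let it settle and check the position.

Request:
send_rows(deltas=[1,0,0,0,0,1,0,0,0,0,1,0,0,0,0,1,0,0,0,0,1,0,0,0,0])

```text
t: 19.28
ee_pos: [484.8, -204.1, 223.2]
eef_rot: [0.38, 3.117, -0.001]
force: [0.3, 1.0, -2.7]
finger_gap: 42.9
finger_force: 60.0
```

```bash
python3 m.py
```

```text
19.2833 [ 484.8 -204.1  223.2] F [ 0.3  1.  -2.7] M [ 0.004  0.048 -0.045] yaw 0.2428 q6 -1.939 -0.003
```

Request:
send_rows(deltas=[1,0,0,-12,0,1,0,0,-12,0,1,0,0,-12,0,1,0,0,-5,0,1,0,0,-5,0])

```text
t: 19.7
ee_pos: [484.3, -203.9, 175.9]
eef_rot: [-0.381, -3.118, -0.0]
force: [-0.5, -0.5, -2.3]
finger_gap: 43.2
finger_force: 60.0
```

Request:
send_rows(deltas=[1,0,0,-5,0,1,0,0,-5,0,1,0,0,-5,0,1,0,0,-5,0,1,0,0,-5,0])

```text
t: 20.12
ee_pos: [484.5, -204.0, 151.0]
eef_rot: [0.38, 3.118, -0.0]
force: [-0.3, -0.8, -3.1]
finger_gap: 43.2
finger_force: 60.0
```

Request:
send_rows(deltas=[1,0,0,-5,0,1,0,0,-5,0,1,0,0,-5,0,1,0,0,-5,0,1,0,0,-4,0])

```text
t: 20.53
ee_pos: [484.3, -203.8, 126.6]
eef_rot: [-0.38, -3.118, -0.0]
force: [0.6, -0.5, -3.3]
finger_gap: 43.3
finger_force: 60.0
```

Request:
send_rows(deltas=[1,0,0,-2,0,1,0,0,-1,0,1,0,0,-1,0,1,0,0,0,0,1,0,0,0,0])

```text
t: 20.95
ee_pos: [484.5, -204.0, 123.4]
eef_rot: [0.38, 3.118, -0.0]
force: [-0.2, 0.9, -2.9]
finger_gap: 43.4
finger_force: 60.0
```

Request:
send_rows(deltas=[1,0,0,-1,0,1,0,0,-0.7,0,1,0,0,0,0,1,0,0,0,0,1,0,0,0,0])

```text
t: 21.37
ee_pos: [484.7, -204.1, 122.2]
eef_rot: [0.38, 3.117, -0.001]
force: [-0.8, 0.4, 4.4]
finger_gap: 42.9
finger_force: 60.0
```

Request:
send_rows(deltas=[0.4,0,0,0,0,0.2,0,0,0,0,0,0,0,0,0,0,0,0,0,0,0,0,0,0,0])

```text
t: 21.78
ee_pos: [484.3, -203.9, 121.3]
eef_rot: [-0.38, -3.118, -0.0]
force: [-0.5, -0.5, -0.2]
finger_gap: 68.6
finger_force: 0.0
```

Request:
send_rows(deltas=[0,0,0,0,0,0,0,0,0,0,0,0,0,0,0,0,0,0,10,0,0,0,0,20,0])

```text
t: 22.2
ee_pos: [482.8, -202.9, 150.4]
eef_rot: [-0.38, -3.114, -0.004]
force: [-0.1, 1.0, 0.2]
finger_gap: 86.6
finger_force: 0.0
```

Request:
send_rows(deltas=[0,0,0,30,0,0,0,0,40,0,0,0,0,40,0,0,0,0,20,0,0,0,0,0,0])

```text
t: 22.62
ee_pos: [487.2, -205.7, 288.0]
eef_rot: [0.379, 3.107, -0.01]
force: [0.3, 0.1, 0.5]
finger_gap: 87.1
finger_force: 0.0
```

Request:
send_rows(deltas=[0,0,0,0,0,0,0,0,0,0,0,0,0,0,0,0,0,0,0,0,0,0,0,0,0])

```text
t: 23.03
ee_pos: [483.8, -203.5, 280.1]
eef_rot: [-0.38, -3.116, -0.002]
force: [0.7, 0.4, -0.7]
finger_gap: 87.1
finger_force: 0.0
```

```bash
python3 m.py; python3 - <<'E'
from h import *
c=cam("wrist"); im,d=arm.read_camera("wrist"); im2,_=arm.read_camera("scene")
hsv=cv2.cvtColor(im,cv2.COLOR_BGR2HSV); y=cv2.inRange(hsv,(15,120,60),(35,255,255))>0
p=pts("wrist",d,y,c); q=p[(p[:,2]>164)&(p[:,2]<185)&(np.hypot(p[:,0]-485,p[:,1]+202)<50)]
print(len(q),cv2.minEnclosingCircle(q[:,:2].astype(np.float32)),np.median(q[:,2]))
cv2.imwrite("pics/w5.png",np.hstack([cv2.resize(im,(400,300)),cv2.resize(im2[190:310,190:350],(400,300))]))
E
```

```text
23.0333 [ 483.8 -203.5  280.1] F [ 0.7  0.4 -0.7] M [-0.014 -0.007  0.038] yaw 0.2429 q6 -1.939 0.0
1703 ((484.423828125, -203.81881713867188), 21.749773025512695) 170.77492239825082
```

View pics/w5.png

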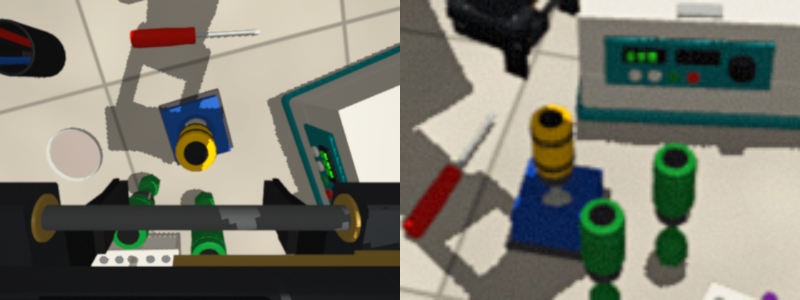

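The driver stands upright in the blue stand at (195,150), its top at z = 171 as at the start. The gripper is clear and nothing else has moved.

```bash
python3 -c "
from station import arm
print(arm.sign_off())"
```

```text
the job is handed in; nothing more can be done
None
```

I seated the socket fully on the rotor nut, turned it clockwise until the driver broke over, and stopped about 0.1 rad past the torque peak, well short of the hard stop; the driver is back upright in its stand, released, and the job was handed in at about 23 s.

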